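# Let the bath spheres out of a tipping pan past a held card

## Task

Turn the black catch knob clockwise until it clicks past its detent, so that the steel tipping pan is free. Take the sorting card from its stand and, using it both to close off most of the pan's open front, with a gap only on the side where the steel canister stands, and to press that front down, let the three spheres run out through the gap into the canister; keep the card there until all three are in, and do not touch the spheres with the fingers. Then let the pan come back up to rest, stand the card in its stand again, and leave the canister, the white jar and everything else standing where they are.

Things in the scene. Friction and masses are not known exactly. Their poses are not given: they have to be found in the camera images.
- pan_hinge (a point): fixed grey trestle of the pan: point on the hinge axis midway between its two uprights, 145 mm above the bench. z up, y along the hinge axis, -x toward the pan's open front, which faces the robot roughly. Base plate x -60 to +90, y -180 to +120 mm; uprights x -25 to +25, y +-111 to +-119.
- pan_rim (a point): middle of the front edge of the pan's floor (top face), moves with the pan; x to the back and y along the rim lie in the floor, z normal. Steel tray, flat floor 163 mm deep, 200 mm wide inside, side and back walls 36 mm high, front open, no lip. Floor plane 12 mm above the hinge axis, this point 90 mm in front of it. At joint 0 the floor falls 0.10 rad to the back; level at 0.10.
- pan (a joint): tip angle, rad: 0 at rest, grows as the front goes down, stop at 0.50; the floor then falls to the front by (joint - 0.10). A spring lifts it back to 0 (0.15 to 0.23 N m: 2 to 4 N near the rim). Can not tip while the catch is closed. Spheres run forward well above 0.3; at 0.45 the front edge is 17 mm over the canister's rim.
- catch (a joint): angle of the catch knob, rad: 0 closed (its steel arm reaches over a tab on the pan's side wall), grows clockwise seen from above, stop at 1.25. A sprung detent has to be overcome between 0.3 and 0.6 (about 0.15 N m); past 0.6 it pushes the knob on to about 0.9, where the pan is free.
- catch_grip (a point): grip point of the catch knob on its upright axis, 222 mm above the bench: black bar 14 mm thick (point y), 46 mm long (point x), from 24 mm below this point to 14 mm above it; turns with the knob. On a round post at the pan's -y side (x +45, y -150 mm from pan_hinge). Its steel arm is 30 mm below this point and reaches 48 mm toward the pan.
- card_grip (a point): centre of the black grip on top of the sorting card: x normal to the card, y along its length, z up. Grip 14 mm thick (x), 46 mm long (y), 40 mm high. Under it a stiff white blade 6 mm thick, 145 mm long, 60 mm high; its straight lower edge is 80 mm below this point. Both faces and both ends are alike. About 90 g.
- stand_seat (a point): seat of the card in its fixed grey stand: under the middle of the card's lower edge when it is home, 10 mm above the bench. y along the slot, z up. Slot 9 mm wide with flared mouths rising to 38 mm above this point; end stops leave 8 mm at each end of the card. The card starts here, upright.
- canister: open stainless canister, outer diameter 104 mm, 110 mm high, inner diameter about 98 mm, loose; origin at the centre of its underside. It stands under the pan's front edge about 68 mm to one side of its middle: +y or -y side, whichever it is this time.
- ball0: hollow white plastic bath sphere, diameter 50 mm, about 35 g; origin at its centre. Starts in the pan against the back wall.
- ball1: second such sphere
- ball2: third such sphere
- jar: white plastic reagent jar, diameter 68 mm, 105 mm high, loose; origin at the centre of its underside. It stands under the other half of the pan's front edge; leave it.
- small_beaker: bystander: glass beaker, diameter 55 mm, 71 mm high; origin at the centre of its underside
- bench_timer: bystander: small white bench timer with three buttons, 66 x 52 x 21 mm; origin at the centre of its underside
There are look-alikes about, which are no part of the job. Leave any yellow look-alike of the canister alone.

How it is judged:
By the outcome, as a careful person would: the job done as asked, in the order asked, and still so for the second after the job is handed in, with the robot touching nothing.
It also fails if it takes over 69 s, if anything falls off the work surface, if the arm or the gripper's body presses on something with over 40 N, if the wrist force passes 120 N, or if a joint passes its speed limit or range.

## Robot

A 6-joint arm with a two-finger parallel gripper is mounted at the origin on a cart in front of the work surface, level with it; the furniture and walls round the work are solid. World frame = base frame: x ahead of the robot, y to its left, z up, the work surface at z = 0. Lengths are in m, angles in degrees, forces in N, time in s.
With the tool pointing down it reaches from about 0.3 to 0.75 m from the base axis. Payload 8.5 kg.
Tool frame: the origin (TCP) lies on the centre line of the jaws, within the pads' length; the fingertips stand 17 mm ahead of it and the grasp point (between the pads) lies 2 mm behind it; z points along the fingers, y is the line along which they close (so a half turn about z gives the same grasp; the last joint's range is limited). The gripper opens to 85 mm and grips with 20 to 120 N. Pads are 22 mm wide; open, the fingers measure 114 mm over their backs; the gripper's body (76 mm by 85 mm) begins 54 mm behind the grasp point. The pads swing forward as they close: fully open they stand 13 mm farther back than shut.
Start: joints at [-86.706, 21.807, 74.336, -0, 83.858, -12.336], TCP at [0.148, -0.53, 0.248] pointing down, gripper open.
Joint ranges: [-178.18, 178.18], [-50.72, 133.34], [12.68, 142.11], [-81.47, 261.47], [9.98, 163.14], [-165.26, 165.26]. Speed limits (degrees/s): [136.94, 136.94, 180, 180, 180, 180].

## Interface

Orientations are given as a 3x3 rotation matrix whose columns are the frame's x, y, z axes.
In Python, from rig import env gives the robot as it stands.
- The arm moves only by the shell command python3 -m handwheel 'ROWS' [OPENING] [FORCE]. ROWS is JSON, a list that holds one entry, the list of rows, each a list of 4 numbers: the shift along the tool's x, y, z in m, then the turn about the tool's z in rad. In form: [[[x, y, z, roll], ...]]. A call has 1 to 5 rows; each row shifts and turns the commanded pose from where the row before left it, along the tool's axes as they then stand; what a row does not reach is not made up. A row lasts 1/12 s, in which the tool goes at most 41.7 mm and 7.16 degrees, less where a joint would pass 70% of its speed; a pose out of reach is approached as far as the arm can. A call is refused whole if a number of a shift passes 0.0417 or a number of a turn 0.125, either way. A call with a gripper value outside its range is refused whole. OPENING is the opening in per cent of the stroke, from 0 (shut) to 100 (fully open), set as the call begins (- or left out, the last holds). The fingers move at their own pace and stop on an object; FORCE is the grip in N (left out, the last holds). Time passes only in rows, so rows that do not move let the fingers close. It gives the time, the measured TCP pose, the force and the opening at its end, in the units of the state.
- env.observe(): the state, without advancing time (a new reading comes with each control period).
- env.get_image(name): name is "scene" or "top" or "wrist"; returns (picture, depth): 480x640x3 uint8, red, green, blue; 480x640 float32, m along the optical axis (not along the pixel's ray), 0 where there is no reading.
- env.camera_params(name): a dict with "K" (3x3 intrinsics, pixels), "rvec" (rotation vector, rad) and "tvec" (3), from world to camera coordinates, as OpenCV has them. Camera axes: x right, y down, z forward; pixel columns grow to the right and rows downward; lengths in m; the calibration is good to about 2 mm. A picture is of the moment at which its call begins: read the wrist's pose just before it. camera_params takes no time and is no camera call; for the wrist camera it gives the pose at the moment of the call.
- env.close_job(): hands the job in, once; it reports no verdict.
The state is a dict: "time_s": time; "q": joint angles; "qvel": joint speeds; "joint_efforts": joint torques, N m; "position": TCP position; "tool_rot": TCP orientation; "ft_force": force on the tool from outside, world axes, zero at the start; "wrist_torque": the same for the moment, N m; "grip_width": finger opening in m.
Only numpy, scipy, OpenCV 4.12 (cv2) and the standard library are available. Lean on these libraries where they do the work, as an engineer would, in place of code of your own. Each camera call takes 0.05 s, during which the arm holds its last target. There are 200 camera calls.

## Working session

There is one attempt and no reset: what is moved stays moved. The work goes in short steps, Python scripts to look and compute and a shell command to move; the robot and the scene stay as the last step left them, time stands still between calls to the robot, and variables do not carry over. Pictures are saved under pics/ and viewed, on a budget of 10 in all, crops included, one or two more only if the job needs it, and the job is handed in when it is done.

```bash
ls; mkdir -p pics; python3 - <<'E'
from rig import env
import cv2,numpy as np
o=env.observe();print(o)
for n in("scene","top"):
    im,d=env.get_image(n);cv2.imwrite(f"pics/{n}0.png",im[:,:,::-1]);np.save(f"pics/{n}0.npy",d)
    p=env.camera_params(n);R=cv2.Rodrigues(p["rvec"])[0];print(n,p["K"].tolist(),(-R.T@p["tvec"].ravel()).round(3),R.round(3).tolist())
E
```

```text
pics
{'time_s': 0.0, 'q': array([-8.67041241e+01,  2.18403416e+01,  7.43847342e+01,  5.14940093e-05,
        8.38593618e+01, -1.23360074e+01]), 'qvel': array([-0.00168225, -0.12528611, -0.00393529,  0.06882924,  0.03690519,
        0.00748469]), 'joint_efforts': array([ 1.55615751e-03, -4.48456621e+01, -2.31274062e+01, -3.94695076e-05,
        4.79227980e-03, -6.76515057e-06]), 'position': array([ 0.14818037, -0.52937751,  0.24771796]), 'tool_rot': array([[ 9.63012812e-01,  2.69455595e-01, -8.38347837e-05],
       [ 2.69455423e-01, -9.63011739e-01,  1.47132566e-03],
       [ 3.15723049e-04, -1.43949520e-03, -9.99998914e-01]]), 'ft_force': array([ 0.60814997,  0.10434017, -0.32360567]), 'wrist_torque': array([ 0.0109191 , -0.01999498, -0.03296444]), 'grip_width': 0.08522231394007344}
scene [[529.1963060215916, 0.0, 316.35134470819435], [0.0, 529.1963060215916, 237.3640054022154], [0.0, 0.0, 1.0]] [0.948 0.453 1.301] [[-0.854, 0.519, 0.011], [0.455, 0.757, -0.468], [-0.251, -0.395, -0.883]]
top [[543.3510726793777, 0.0, 316.52225102092547], [0.0, 543.3510726793777, 240.90425879312912], [0.0, 0.0, 1.0]] [ 0.537 -0.041  1.536] [[0.013, -1.0, 0.016], [-0.999, -0.014, -0.046], [0.047, -0.016, -0.999]]
```

View pics/top0.png

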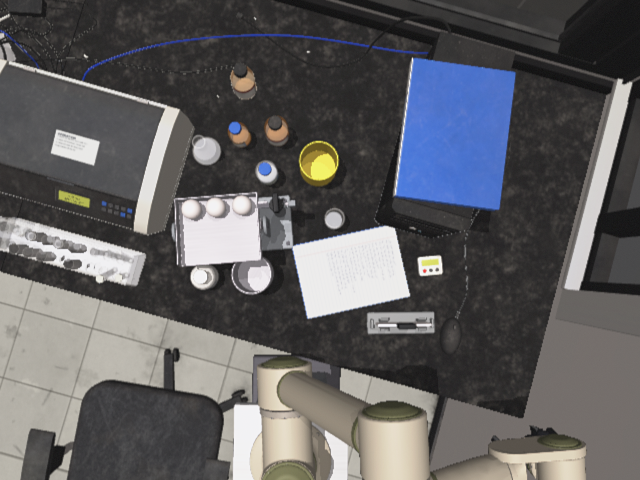

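View pics/scene0.png

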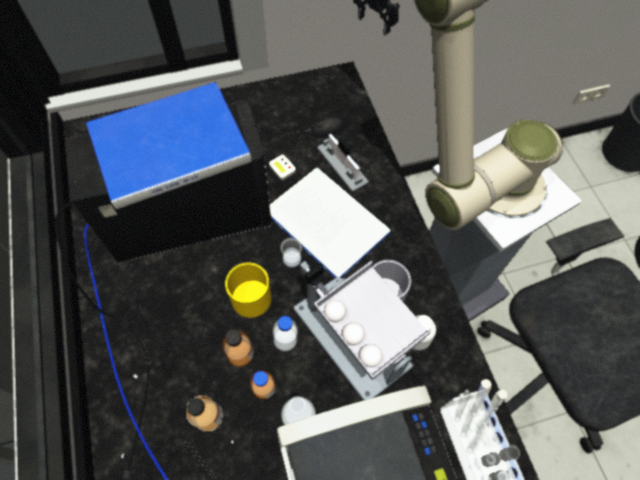

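The top view shows the pan at (218,228) and the knob at (277,203). The canister is at (252,275), on the -y side, with the jar at (204,277) and the card in its stand at (401,322). Look-alikes are the yellow pot (319,163) for the canister, the white jars at (205,150) and (266,172), and the grey beaker at (334,218). I choose the steel one under the rim.

```bash
cat > h.py <<'E'
import cv2,numpy as np
from rig import env
def cam(n,d):
    p=env.camera_params(n);R=cv2.Rodrigues(p["rvec"])[0];K=p["K"]
    v,u=np.mgrid[:480,:640]
    c=np.stack([(u-K[0,2])/K[0,0]*d,(v-K[1,2])/K[1,1]*d,d],-1)
    return (c-np.ravel(p["tvec"]))@R   # HxWx3 world
def rect(P):
    (c,s,a)=cv2.minAreaRect((P[:,:2]*1000).astype(np.float32));return np.round(c,1),np.round(s,1),round(a,1)
E
python3 - <<'E'
from h import *
for n in("top","scene"):
    im=cv2.imread(f"pics/{n}0.png");d=np.load(f"pics/{n}0.npy");W=cam(n,d)
    hsv=cv2.cvtColor(im,cv2.COLOR_BGR2HSV);x,y,z=W[...,0],W[...,1],W[...,2]
    ok=d>0
    def rep(t,m):
        m=(m&ok).astype(np.uint8);k,l,s,c=cv2.connectedComponentsWithStats(m)
        for i in np.argsort(-s[1:,4])[:3]+1:
            if s[i,4]<8: continue
            P=W[l==i];print(n,t,s[i,4],"px",c[i].round(),"mean",P.mean(0).round(4),"zmax",P[:,2].max().round(4),"rect",*rect(P))
    rc={"top":[(360,300,80,40)],"scene":[(315,130,60,62)]}[n][0]
    roi=np.zeros(ok.shape,bool);roi[rc[1]:rc[1]+rc[3],rc[0]:rc[0]+rc[2]]=1
    rep("card>70",roi&(z>.06)&(z<.16)); rep("cardgrip>110",roi&(z>.105)&(z<.16)); rep("stand",roi&(z>.005)&(z<.06))
    near=(x>.35)&(x<.75)&(y>-.05)&(y<.45)
    rep("knob",near&(z>.222)&(z<.26)&(hsv[...,2]<90)&(y<.2))
    rep("dark>.2",near&(z>.20)&(z<.26)&(hsv[...,2]<90))
    rep("pan",near&(z>.135)&(z<.24)&(hsv[...,2]>110)&(hsv[...,1]<60))
    rep("can",near&(z>.095)&(z<.125)&(hsv[...,1]<60))
E
python3 - <<'E'
import cv2,numpy as np
a=cv2.imread("pics/top0.png")
A=cv2.resize(a[180:305,165:305],None,fx=4,fy=4,interpolation=2);B=cv2.resize(a[300:345,360:440],(560,315)[:2] and (240,135),interpolation=2)
out=np.zeros((500,800,3),np.uint8);out[:500,:560]=A;out[:135,560:]=B
cv2.imwrite("pics/c1.png",out)
E
```

```text
top card>70 210 px [406. 325.] mean [ 0.3844 -0.3049  0.089 ] zmax 0.1179 rect [ 384.  -303.9] [ 13.4 144.3] 1.2
top cardgrip>110 78 px [407. 326.] mean [ 0.3834 -0.3031  0.1097] zmax 0.1179 rect [ 383.4 -302.2] [11.3 44.6] 0.3
top stand 1159 px [399. 322.] mean [ 0.3855 -0.2983  0.017 ] zmax 0.0588 rect [ 383.3 -302.4] [ 67.  197.4] 0.8
top stand 107 px [370. 302.] mean [ 0.4386 -0.2159  0.0119] zmax 0.0209 rect [ 435.  -226.9] [19.9 76.9] 2.1
top knob 113 px [275. 202.] mean [0.6896 0.0394 0.2349] zmax 0.2414 rect [689.7  39.6] [44.6 14.2] 7.6
top dark>.2 495 px [125. 185.] mean [0.7284 0.4099 0.2043] zmax 0.2146 rect [730.6 412.4] [81.  58.2] 76.1
top dark>.2 131 px [275. 202.] mean [0.6888 0.0388 0.2313] zmax 0.2414 rect [689.2  40.4] [44.8 17.4] 1.6
top pan 5515 px [219. 229.] mean [0.627  0.1843 0.1671] zmax 0.2082 rect [627.8 180.2] [168.7 257.8] 5.4
top pan 839 px [145. 204.] mean [0.6842 0.3625 0.1975] zmax 0.2172 rect [685.5 364. ] [ 44.1 143.4] 72.5
top pan 86 px [120. 255.] mean [0.5585 0.4279 0.1741] zmax 0.2006 rect [559.2 429.3] [21.6 23.7] 0.1
top can 246 px [127. 267
[... 1111 characters left out ...]
6929 0.0452 0.2251] zmax 0.2386 rect [691.4  43.3] [43.9 14. ] 6.2
scene pan 6937 px [371. 321.] mean [0.629  0.187  0.1665] zmax 0.2051 rect [627.9 178.6] [169.6 254.4] 5.4
scene pan 1182 px [398. 401.] mean [0.6873 0.3657 0.1972] zmax 0.2136 rect [684.6 366.1] [ 37.8 141.6] 75.0
scene pan 151 px [464. 399.] mean [0.5608 0.4314 0.1742] zmax 0.1994 rect [558.9 431.6] [20.4 25.9] 15.1
scene can 178 px [396. 272.] mean [0.4881 0.1008 0.1048] zmax 0.1135 rect [495.7 108.1] [ 62.1 103.7] 4.3
scene can 140 px [425. 322.] mean [0.5027 0.2429 0.1021] zmax 0.1086 rect [500.3 243. ] [27.7 37. ] 4.5
scene can 92 px [474. 398.] mean [0.5173 0.4396 0.1054] zmax 0.1246 rect [521.2 437.8] [21.1 33.2] 82.4
```

View pics/c1.png

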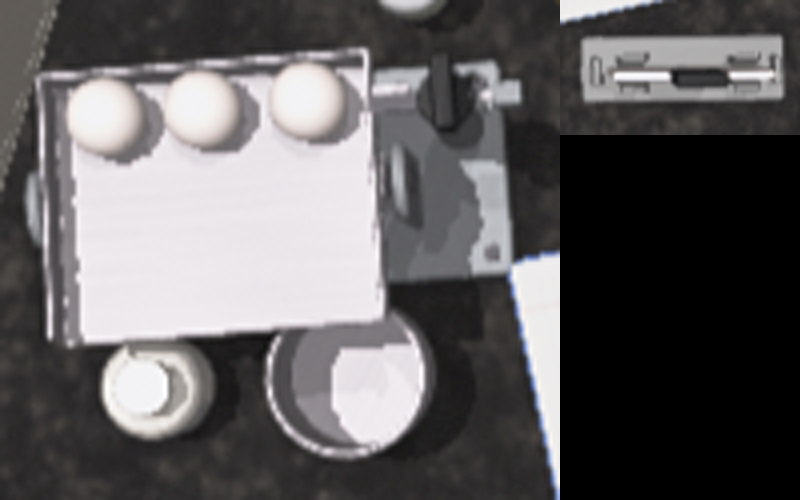

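The knob and card positions agree between the two views, with tops at 0.237 and 0.115 against 0.236 and 0.110 expected. The crop shows the knob bar at crop (440,95), pointing along the pan's depth, and the steel canister at (350,380). I'll fit the rim and canister while making the first moves.

```bash
cat >> h.py <<'E'
def plan(x,y,z):
    o=env.observe();R=o["tool_rot"];p=o["position"]
    print("t",round(o["time_s"],2),"p",p.round(4),"yaw",round(np.degrees(np.arctan2(R[1,0],R[0,0])),2),"shift",(R.T@(np.array([x,y,z])-p)).round(4),"F",o["ft_force"].round(1),"T",o["wrist_torque"].round(2),"w",round(o["grip_width"],4),"q6",round(o["q"][5],1))
E
python3 - <<'E'
from h import *
for n in("top","scene"):
    im=cv2.imread(f"pics/{n}0.png");d=np.load(f"pics/{n}0.npy");W=cam(n,d)
    hsv=cv2.cvtColor(im,cv2.COLOR_BGR2HSV);x,y,z=W[...,0],W[...,1],W[...,2]
    m=(d>0)&(z>.135)&(z<.175)&(hsv[...,2]>150)&(x>.5)&(x<.72)&(y>.07)&(y<.29)
    P=W[m];A=np.c_[P[:,:2],np.ones(len(P))];c=np.linalg.lstsq(A,P[:,2],rcond=None)[0]
    r=np.abs(A@c-P[:,2])<.004;c=np.linalg.lstsq(A[r],P[r,2],rcond=None)[0];P=P[np.abs(A@c-P[:,2])<.004]
    print(n,"plane yaw",np.degrees(np.arctan2(-c[1],-c[0])),"tilt",np.hypot(c[0],c[1]))
    ys=np.arange(.10,.27,.008);E=[]
    for a in ys:
        Q=P[np.abs(P[:,1]-a)<.004]
        if len(Q)>5:E.append((np.percentile(Q[:,0],1),a))
    E=np.array(E);k=np.polyfit(E[:,1],E[:,0],1);print("edge yaw",np.degrees(np.arctan(-k[0])),"x at y=.18",np.polyval(k,.18),"resid",(E[:,0]-np.polyval(k,E[:,1])).std(), "rect",*rect(P),"z mean",P[:,2].mean())
    # canister rim circle
    m=(d>0)&(z>.10)&(z<.118)&(x>.4)&(x<.6)&(y>.02)&(y<.19)
    Q=W[m];A=np.c_[2*Q[:,:2],np.ones(len(Q))];s=np.linalg.lstsq(A,(Q[:,:2]**2).sum(1),rcond=None)[0]
    print("can",s[:2],np.sqrt(s[2]+s[:2]@s[:2]),len(Q))
    m=(d>0)&(z>.1)&(x>.45)&(x<.9)&(y<-.08)&(y>-.5);print("box zmax",z[m].max(),"xmin",x[m].min(),"ymax",y[m].max())
E
python3 -m handwheel '[[[0,0,0,0.125],[0,0,-0.03,0.035],[0,0,-0.03,0]]]' 50 60
python3 -c "
from h import *
plan(.40,.0415,.30);plan(.69,.0415,.30)"
```

```text
top plane yaw 5.72421887870336 tilt 0.09914975909252541
edge yaw 5.238382645685427 x at y=.18 0.5446176136646312 resid 0.0007761612465935916 rect [623.9 185.5] [161.9 198.4] 5.4 z mean 0.15935011460120946
can [0.51577126 0.10705022] 0.05017124230389389 125
box zmax 0.3656029836619021 xmin 0.6204606954820042 ymax -0.08089823441953838
scene plane yaw 5.725801416947495 tilt 0.09632317015655903
edge yaw 5.129646601441783 x at y=.18 0.5448334054831688 resid 0.0005078305827866689 rect [622.2 178.2] [158.3 219.9] 5.2 z mean 0.15772802041963685
can [0.51636356 0.1100449 ] 0.05021048235949758 145
box zmax 0.3610425054651802 xmin 0.6219016954415073 ymax -0.08023576745891986
time_s: 0.35
position: [0.1481, -0.529, 0.3075]
tool_rot: [[0.994, 0.11, -0.0], [0.11, -0.994, 0.005], [0.0, -0.005, -1.0]]
ft_force: [0.6, -0.3, 1.0]
grip_width: 0.0518
t 0.35 p [ 0.1481 -0.529   0.3075] yaw 6.33 shift [ 0.3132 -0.5392  0.0102] F [ 0.6 -0.3  1. ] T [-0.03 -0.01 -0.04] w 0.0518 q6 -3.0
t 0.35 p [ 0.1481 -0.529   0.3075] yaw 6.33 shift [ 0.6015 -0.5072  0.0102] F [ 0.6 -0.3  1. ] T [-0.03 -0.01 -0.04] w 0.0518 q6 -3.0
```

```bash

python3 -m handwheel '[[[0.0195,-0.0337,0,0],[0.0195,-0.0337,0,0],[0.0195,-0.0337,0,0],[0.0195,-0.0337,0,0],[0.0195,-0.0337,0,0]]]' >/dev/null
python3 -m handwheel '[[[0.0195,-0.0337,0,0],[0.0195,-0.0337,0,0],[0.0195,-0.0337,0,0],[0.0195,-0.0337,0,0],[0.0195,-0.0337,0,0]]]' 
python3 -m handwheel '[[[0.0195,-0.0337,0,0],[0.0195,-0.0337,0,0],[0.0195,-0.0337,0,0],[0.0195,-0.0337,0,0],[0.0195,-0.0337,0,0]]]' >/dev/null
python3 -m handwheel '[[[0.0195,-0.0337,0,0],[0.036,0.004,0,0],[0.036,0.004,0,0],[0.036,0.004,0,0],[0.036,0.004,0,0]]]'
python3 -m handwheel '[[[0.036,0.004,0,0],[0.036,0.004,0,0],[0,0,0,0]]]'
python3 -c "
from h import *
plan(.69,.0415,.30)
im,d=env.get_image('wrist');cv2.imwrite('pics/w1.png',im[:,:,::-1])
W=cam('wrist',d);hsv=cv2.cvtColor(im[:,:,::-1].copy(),cv2.COLOR_BGR2HSV)
m=(d>0)&(W[...,2]>.222)&(W[...,2]<.25)&(np.hypot(W[...,0]-.69,W[...,1]-.042)<.04)
k,l,s,c=cv2.connectedComponentsWithStats(m.astype(np.uint8))
for i in range(1,k):
  if s[i,4]>50: print(s[i,4],c[i],W[l==i].mean(0),rect(W[l==i]))
"
```

```text
time_s: 1.18
position: [0.3041, -0.1709, 0.3083]
tool_rot: [[0.994, 0.112, 0.0], [0.112, -0.994, 0.0], [0.0, -0.0, -1.0]]
ft_force: [0.7, 0.4, 0.1]
grip_width: 0.0427
time_s: 2.02
position: [0.5438, 0.0422, 0.3079]
tool_rot: [[0.994, 0.114, -0.001], [0.114, -0.994, 0.0], [-0.001, -0.0, -1.0]]
ft_force: [0.4, -0.5, 1.1]
grip_width: 0.0429
time_s: 2.27
position: [0.6192, 0.0413, 0.3048]
tool_rot: [[0.994, 0.112, -0.003], [0.112, -0.994, 0.0], [-0.003, -0.001, -1.0]]
ft_force: [0.5, 0.2, -0.5]
grip_width: 0.0425
t 2.27 p [0.6192 0.0413 0.3048] yaw 6.45 shift [0.0704 0.0077 0.0046] F [ 0.5  0.2 -0.5] T [-0.01 -0.01  0.03] w 0.0425 q6 76.4
2003 [338.55916126 140.40639041] [0.68932705 0.0408103  0.23705885] (array([688.3,  40.5]), array([45.7, 14. ]), 5.4)
```

View pics/w1.png

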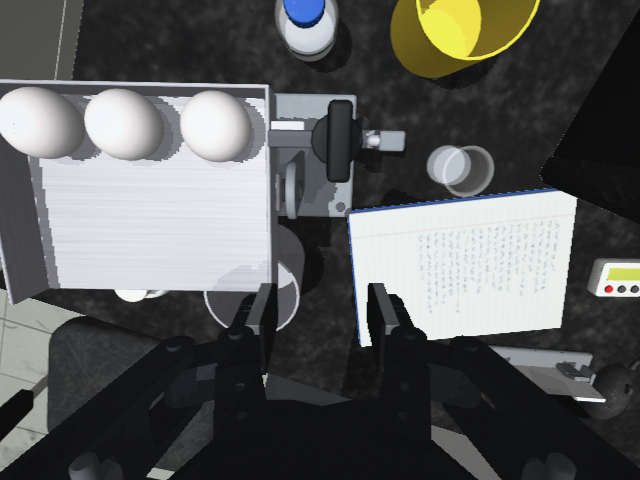

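The wrist view shows the knob bar at (339,140), free on both sides, and the pan's spheres at the back. The knob measures (0.688, 0.0405), which agrees with the other views.

```bash

python3 -m handwheel '[[[0.02,0.002,0,0],[0.02,0.0025,0,0],[0.02,0.0025,0,0],[0.0085,0.001,0,0],[0,0,0,0]]]' 
python3 -c "
from h import *
plan(.6885,.0405,.222)"
```

```text
time_s: 2.73
position: [0.6843, 0.0414, 0.3073]
tool_rot: [[0.994, 0.112, -0.001], [0.112, -0.994, 0.0], [-0.001, -0.0, -1.0]]
ft_force: [0.1, 0.4, 0.7]
grip_width: 0.0427
t 2.73 p [0.6843 0.0414 0.3073] yaw 6.46 shift [0.0042 0.0014 0.0853] F [0.1 0.4 0.7] T [-0.01 -0.03  0.08] w 0.0427 q6 77.1
```

```bash

python3 -m handwheel '[[[0.004,0.0014,0.02,0],[0,0,0.02,0],[0,0,0.02,0],[0,0,0.015,0],[0,0,0.01,0]]]' 
python3 -m handwheel '[[[0,0,0,0],[0,0,0,0],[0,0,0,0],[0,0,0,0],[0,0,0,0]]]' 0 60
python3 -c "
from h import *
plan(.6885,.0405,.222)"
```

```text
time_s: 3.15
position: [0.6864, 0.0407, 0.2221]
tool_rot: [[0.994, 0.113, -0.002], [0.113, -0.994, 0.0], [-0.002, -0.001, -1.0]]
ft_force: [-0.5, -0.1, 0.5]
grip_width: 0.0427
time_s: 3.57
position: [0.6878, 0.0396, 0.2247]
tool_rot: [[0.994, 0.111, 0.001], [0.111, -0.994, -0.001], [0.001, 0.002, -1.0]]
ft_force: [-3.8, -4.9, 0.7]
grip_width: 0.0132
t 3.57 p [0.6878 0.0396 0.2247] yaw 6.36 shift [ 0.0008 -0.0008  0.0027] F [-3.8 -4.9  0.7] T [-0.68  0.49 -0.55] w 0.0132 q6 77.1
```

```bash

python3 -m handwheel '[[[0,0,0,0.1],[0,0,0,0.1],[0,0,0,0.1],[0,0,0,0.1],[0,0,0,0.1]]]' 
python3 -m handwheel '[[[0,0,0,0.1],[0,0,0,0.1],[0,0,0,0.1],[0,0,0,0.1],[0,0,0,0.05]]]' 
python3 -m handwheel '[[[0,0,0,0],[0,0,0,0]]]'
python3 -c "
from h import *
plan(.6885,.0405,.222)"
```

```text
time_s: 3.98
position: [0.6881, 0.0405, 0.2247]
tool_rot: [[0.924, -0.382, 0.002], [-0.382, -0.924, -0.0], [0.002, -0.001, -1.0]]
ft_force: [-2.7, -1.0, 0.9]
grip_width: 0.0131
time_s: 4.4
position: [0.6886, 0.0411, 0.2247]
tool_rot: [[0.666, -0.746, 0.004], [-0.746, -0.666, 0.001], [0.002, -0.003, -1.0]]
ft_force: [2.3, 1.1, -0.5]
grip_width: 0.0132
time_s: 4.57
position: [0.6886, 0.0411, 0.2247]
tool_rot: [[0.671, -0.741, 0.004], [-0.741, -0.671, 0.001], [0.002, -0.003, -1.0]]
ft_force: [3.1, 2.5, 2.4]
grip_width: 0.0126
t 4.57 p [0.6886 0.0411 0.2247] yaw -47.83 shift [0.0004 0.0005 0.0027] F [3.1 2.5 2.4] T [ 0.6  -0.67 -0.03] w 0.0126 q6 131.4
```

```bash

python3 -m handwheel '[[[0,0,0,0],[0,0,0,0],[0,0,-0.02,0],[0,0,-0.03,0],[0,0,-0.03,0]]]' 50 
python3 -m handwheel '[[[0,0,0,-0.121],[0,0,0,-0.121],[0,0,0,-0.121],[0,0,0,-0.121],[0,0,0,-0.121]]]' >/dev/null
python3 -m handwheel '[[[0,0,0,-0.121],[0,0,0,-0.121],[0,0,0,-0.121],[0,0,0,-0.121],[0,0,0,-0.121]]]' >/dev/null
python3 -m handwheel '[[[0,0,0,-0.121],[0,0,0,-0.121],[0,0,0,-0.121],[0,0,0,-0.121],[0,0,0,-0.121]]]' >/dev/null
python3 -m handwheel '[[[0,0,0,-0.121],[0,0,0,-0.121],[0,0,0,-0.121],[0,0,0,-0.121],[0,0,0,-0.121]]]'
python3 -c "
from h import *
plan(.40,.0,.30);plan(.384,-.302,.30)
im,d=env.get_image('wrist');cv2.imwrite('pics/w2.png',im[:,:,::-1])
W=cam('wrist',d)
m=(d>0)&(W[...,2]>.222)&(W[...,2]<.25)&(np.hypot(W[...,0]-.69,W[...,1]-.042)<.04)
k,l,s,c=cv2.connectedComponentsWithStats(m.astype(np.uint8))
for i in range(1,k):
  if s[i,4]>50: print(s[i,4],c[i],W[l==i].mean(0),rect(W[l==i]))
im,d=env.get_image('top');cv2.imwrite('pics/t2.png',cv2.resize(im[180:305,165:305,::-1],None,fx=4,fy=4))
"
```

```text
time_s: 4.98
position: [0.6874, 0.0404, 0.3037]
tool_rot: [[0.67, -0.742, -0.003], [-0.742, -0.67, -0.0], [-0.002, 0.002, -1.0]]
ft_force: [-0.2, -0.6, 0.6]
grip_width: 0.0426
time_s: 6.65
position: [0.6877, 0.0403, 0.3032]
tool_rot: [[-0.019, 1.0, -0.001], [1.0, 0.019, -0.0], [-0.0, -0.001, -1.0]]
ft_force: [0.6, 0.6, 0.4]
grip_width: 0.0425
t 6.65 p [0.6877 0.0403 0.3032] yaw 91.07 shift [-0.035  -0.2884  0.0035] F [0.6 0.6 0.4] T [-0.    0.04 -0.05] w 0.0425 q6 -7.5
t 6.65 p [0.6877 0.0403 0.3032] yaw 91.07 shift [-0.3366 -0.31    0.0036] F [0.6 0.6 0.4] T [-0.    0.04 -0.05] w 0.0425 q6 -7.5
1746 [324.71134021 254.7021764 ] [0.69038495 0.04274465 0.23500788] (array([690.4,  40.6]), array([14.5, 45.5]), 42.9)
```

The knob now reads -47° against +5.4° before, so it has turned 0.92 rad and is past the detent. Next is the card.

```bash

python3 -m handwheel '[[[0,-0.036,0,0],[0,-0.036,0,0],[0,-0.036,0,0],[0,-0.036,0,0],[-0.01,-0.036,0,0]]]' >/dev/null
python3 -m handwheel '[[[-0.02,-0.03,0,0],[-0.025,-0.03,0,0],[-0.025,-0.025,0,0],[-0.036,-0.015,0,0],[-0.036,-0.01,0,0]]]' >/dev/null
python3 -m handwheel '[[[-0.036,-0.01,0,0],[-0.036,-0.01,0,0],[-0.036,0,0,0],[-0.036,0,0,0],[0,0,0,0]]]'
python3 -c "
from h import *
plan(.384,-.302,.30)
im,d=env.get_image('wrist');cv2.imwrite('pics/w3.png',im[:,:,::-1])
W=cam('wrist',d);R=(abs(W[...,0]-.384)<.04)&(abs(W[...,1]+.302)<.11)&(d>0)
for a,b in((.1,.125),(.055,.09),(.02,.052)):
  m=R&(W[...,2]>a)&(W[...,2]<b)
  if m.sum()>20: print(a,m.sum(),W[m].mean(0).round(4),rect(W[m]))
"
```

```text
time_s: 8.0
position: [0.3809, -0.2643, 0.3028]
tool_rot: [[-0.003, 1.0, -0.001], [1.0, 0.003, -0.001], [-0.001, -0.001, -1.0]]
ft_force: [-0.4, -0.9, -0.1]
grip_width: 0.0429
t 8.0 p [ 0.3809 -0.2643  0.3028] yaw 90.19 shift [-0.0378  0.0029  0.0028] F [-0.4 -0.9 -0.1] T [-0.02 -0.   -0.01] w 0.0429 q6 -49.6
0.1 578 [ 0.3833 -0.2984  0.1101] (array([ 383.3, -299.8]), array([14., 46.]), 1.5)
0.055 421 [ 0.3828 -0.2842  0.0718] (array([ 384.3, -299.6]), array([ 13.1, 144. ]), 3.6)
0.02 1049 [ 0.3829 -0.2886  0.0405] (array([ 383. , -299.8]), array([ 35.5, 172.3]), 1.7)
```

View pics/w3.png

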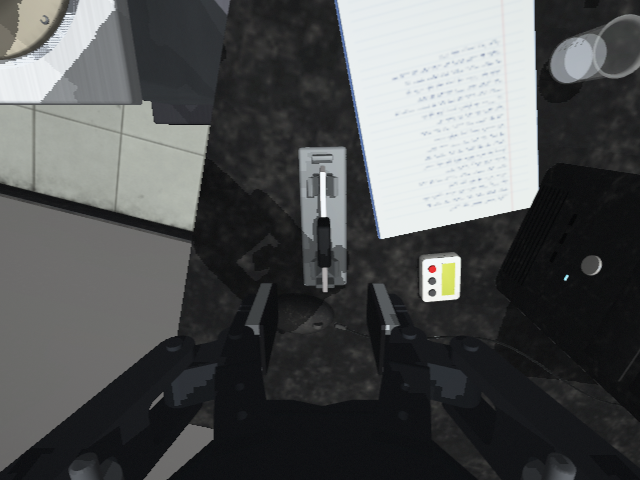

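The card is at (322,240) in the wrist view, upright in its stand and clear of the timer at (440,278). Its grip measures (0.3833, -0.2998), top at 0.110, as expected.

```bash

python3 -m handwheel '[[[-0.018,0.001,0,-0.023],[-0.0175,0.001,0,0],[0,0,0.03,0],[0,0,0.036,0],[0,0,0.036,0]]]' 
python3 -c "
from h import *
plan(.3833,-.2998,.086)"
```

```text
time_s: 8.47
position: [0.3844, -0.2939, 0.2007]
tool_rot: [[-0.033, 0.999, 0.001], [0.999, 0.033, -0.001], [-0.001, 0.001, -1.0]]
ft_force: [1.0, -0.7, -0.3]
grip_width: 0.0428
t 8.47 p [ 0.3844 -0.2939  0.2007] yaw 91.87 shift [-0.0057 -0.0014  0.1147] F [ 1.  -0.7 -0.3] T [-0.03 -0.03  0.01] w 0.0428 q6 -53.3
```

```bash

python3 -m handwheel '[[[-0.005,-0.001,0.036,0],[0,0,0.036,0],[0,0,0.025,0],[0,0,0.017,0],[0,0,0,0]]]' 
python3 -m handwheel '[[[0,0,0,0],[0,0,0,0],[0,0,0,0],[0,0,0,0],[0,0,0,0]]]' 0 60
python3 -c "
from h import *
plan(.3833,-.2998,.086)"
```

```text
time_s: 8.88
position: [0.3826, -0.2976, 0.0848]
tool_rot: [[-0.033, 0.999, -0.004], [0.999, 0.033, 0.005], [0.005, -0.004, -1.0]]
ft_force: [-1.2, 0.1, -0.5]
grip_width: 0.0422
time_s: 9.3
position: [0.3839, -0.2999, 0.0889]
tool_rot: [[-0.035, 0.999, 0.002], [0.999, 0.035, -0.002], [-0.002, 0.002, -1.0]]
ft_force: [-0.6, 2.4, 7.5]
grip_width: 0.0131
t 9.3 p [ 0.3839 -0.2999  0.0889] yaw 91.98 shift [ 0.0001 -0.0006  0.0029] F [-0.6  2.4  7.5] T [ 0.23  0.32 -0.1 ] w 0.0131 q6 -53.9
```

```bash

python3 -m handwheel '[[[0,0,0,0],[0,0,-0.01,0],[0,0,-0.02,0],[0,0,-0.03,0],[0,0,-0.03,0]]]' 0 110
python3 -m handwheel '[[[0,0,-0.036,0],[0,0,-0.036,0],[0,0,-0.036,0],[0,0,-0.036,0],[0,0,-0.02,0.05]]]' 
python3 -m handwheel '[[[0.03,0,0,0.05],[0.036,0,0,0.05],[0.036,0,0,0.05],[0.036,0,0,0.046],[0.036,0,0,0]]]' >/dev/null
python3 -m handwheel '[[[0.036,0,0,0],[0.036,0,0,0],[0.036,0,0,0],[0.036,0,0,0],[0.036,0,0,0]]]' 
python3 -c "
from h import *
plan(.5658,.2074,.33)"
```

```text
time_s: 9.72
position: [0.3833, -0.2993, 0.1789]
tool_rot: [[-0.035, 0.999, -0.0], [0.999, 0.035, 0.0], [0.0, -0.0, -1.0]]
ft_force: [0.2, -1.4, -1.8]
grip_width: 0.013
time_s: 10.13
position: [0.3836, -0.2995, 0.3463]
tool_rot: [[0.015, 1.0, 0.004], [1.0, -0.015, -0.005], [-0.005, 0.004, -1.0]]
ft_force: [0.7, -0.5, -0.6]
grip_width: 0.0128
time_s: 10.97
position: [0.4412, 0.0508, 0.3422]
tool_rot: [[0.21, 0.978, 0.002], [0.978, -0.21, -0.0], [0.0, 0.002, -1.0]]
ft_force: [0.1, -0.6, -1.7]
grip_width: 0.0125
t 10.97 p [0.4412 0.0508 0.3422] yaw 77.9 shift [0.1793 0.089  0.0124] F [ 0.1 -0.6 -1.7] T [ 0.02 -0.08 -0.03] w 0.0125 q6 3.3
```

```bash

python3 -m handwheel '[[[0.03,0.015,0,0],[0.03,0.015,0,0],[0.03,0.015,0,0],[0.03,0.015,0,0],[0.03,0.015,0,0]]]' >/dev/null
python3 -m handwheel '[[[0.029,0.014,0.01,0],[0,0,0.01,0],[0,0,0.01,0],[0,0,0,0]]]' 
python3 -c "
from h import *
plan(.5658,.2074,.245)
ims=[env.get_image(n)[0][:,:,::-1] for n in('scene','wrist')]
cv2.imwrite('pics/d4.png',np.hstack([cv2.resize(ims[0][230:410,270:470],(400,360)),cv2.resize(ims[1],(400,300))[:,:] if 0 else cv2.resize(ims[1],(400,360))]))
"
```

```text
time_s: 11.72
position: [0.5655, 0.2056, 0.3096]
tool_rot: [[0.209, 0.978, -0.003], [0.978, -0.209, -0.0], [-0.001, -0.003, -1.0]]
ft_force: [-0.0, 0.3, -1.6]
grip_width: 0.0126
t 11.72 p [0.5655 0.2056 0.3096] yaw 77.94 shift [0.0019 0.0001 0.0646] F [-0.   0.3 -1.6] T [-0.03  0.02 -0.06] w 0.0126 q6 20.8
```

View pics/d4.png

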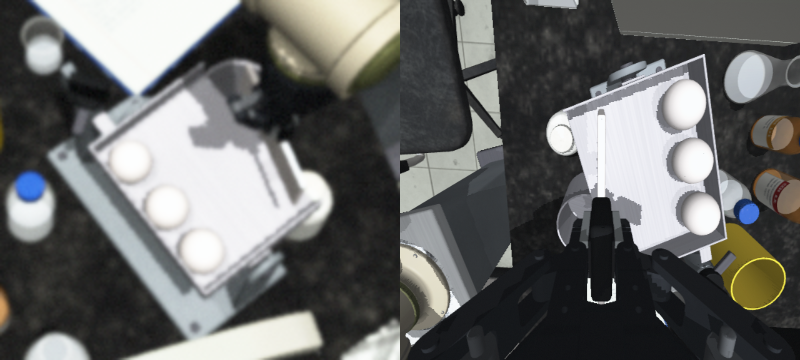

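The wrist half shows the card at (600,150), with its +y end toward the wall and farther back, and the spheres behind it. I lower it to the floor and check the force.

```bash

python3 -m handwheel '[[[0.001,0,0.02,0],[0,0,0.02,0],[0,0,0.015,0],[0,0,0.005,0]]]' 
python3 -m handwheel '[[[0,0,0.005,0],[0,0,0.005,0]]]' 
python3 -m handwheel '[[[0,0,0.003,0],[0,0,0.003,0],[0,0,0,0]]]' 
python3 -c "
from h import *
plan(.5658,.2074,.222)
for n in('scene','top'):
  im,d=env.get_image(n);cv2.imwrite(f'pics/{n}5.png',im[:,:,::-1]);W=cam(n,d)
  x,y,z=W[...,0],W[...,1],W[...,2]
  u=(x-.632)*.9956+(y-.187)*.0941;v=-(x-.632)*.0941+(y-.187)*.9956
  m=(d>0)&(v<-50e-3)&(v>-.09)&(u>-.08)&(u<-.03)&(z>.1)&(z<.2)
  print(n,m.sum(),'tilt',np.polyfit(u[m],z[m],1) if m.sum()>20 else '')
"
```

```text
time_s: 12.15
position: [0.5657, 0.2057, 0.2504]
tool_rot: [[0.21, 0.978, -0.002], [0.978, -0.21, -0.0], [-0.001, -0.002, -1.0]]
ft_force: [-0.2, 0.1, -0.3]
grip_width: 0.0128
time_s: 12.32
position: [0.5666, 0.2061, 0.2427]
tool_rot: [[0.21, 0.978, 0.002], [0.978, -0.21, 0.0], [0.001, 0.002, -1.0]]
ft_force: [-1.9, 1.0, 3.3]
grip_width: 0.0128
time_s: 12.57
position: [0.5664, 0.2059, 0.2357]
tool_rot: [[0.21, 0.978, 0.001], [0.978, -0.21, -0.0], [-0.0, 0.001, -1.0]]
ft_force: [-1.9, -0.9, 3.0]
grip_width: 0.0129
t 12.57 p [0.5664 0.2059 0.2357] yaw 77.9 shift [ 0.0013 -0.0009  0.0137] F [-1.9 -0.9  3. ] T [-0.17  0.43 -0.07] w 0.0129 q6 20.8
scene 335 tilt [0.0007282  0.15522944]
top 312 tilt [-0.00074257  0.1565798 ]
```

The pan is free and now level. I press on.

```bash
cat > tilt.py <<'E'
from h import *
import sys
plan(.5658,.2074,.222);o=[]
for n in('scene','top'):
  im,d=env.get_image(n);o.append(cv2.resize(im[230:410,270:470,::-1] if n=='scene' else im[180:305,165:305,::-1],(400,360),interpolation=2));W=cam(n,d)
  x,y,z=W[...,0],W[...,1],W[...,2]
  u=(x-.632)*.9956+(y-.187)*.0941;v=-(x-.632)*.0941+(y-.187)*.9956
  m=(d>0)&(v<-.05)&(v>-.09)&(u>-.08)&(u<-.03)&(z>.1)&(z<.2)
  print(n,m.sum(),'tilt',np.polyfit(u[m],z[m],1).round(3) if m.sum()>20 else '')
  b=(d>0)&(np.hypot(x-.516,y-.1085)<.042)&(z>.015);print(' in canister above .015:',b.sum(),z[b].max() if b.any() else '')
cv2.imwrite(sys.argv[1],np.hstack(o))
E
python3 -m handwheel '[[[0,0,0.003,0],[0,0,0.003,0],[0,0,0.003,0],[0,0,0.003,0],[0,0,0.0015,0]]]' 
python3 -m handwheel '[[[0,0,0,0],[0,0,0,0],[0,0,0,0]]]' 
python3 tilt.py pics/p6.png
```

```text
time_s: 13.08
position: [0.5659, 0.206, 0.222]
tool_rot: [[0.209, 0.978, -0.001], [0.978, -0.209, -0.0], [-0.0, -0.001, -1.0]]
ft_force: [-4.0, -3.1, 3.9]
grip_width: 0.0128
time_s: 13.33
position: [0.5666, 0.2065, 0.2221]
tool_rot: [[0.209, 0.978, 0.001], [0.978, -0.209, 0.001], [0.001, 0.001, -1.0]]
ft_force: [-2.7, 0.9, 2.6]
grip_width: 0.0134
t 13.33 p [0.5666 0.2065 0.2221] yaw 77.92 shift [ 0.0007 -0.0009  0.0001] F [-2.7  0.9  2.6] T [0.4 0.5 0.1] w 0.0134 q6 20.8
scene 288 tilt [0.345 0.157]
 in canister above .015: 471 0.5151393737692211
top 308 tilt [0.327 0.157]
 in canister above .015: 703 0.5176723811962044
```

View pics/p6.png

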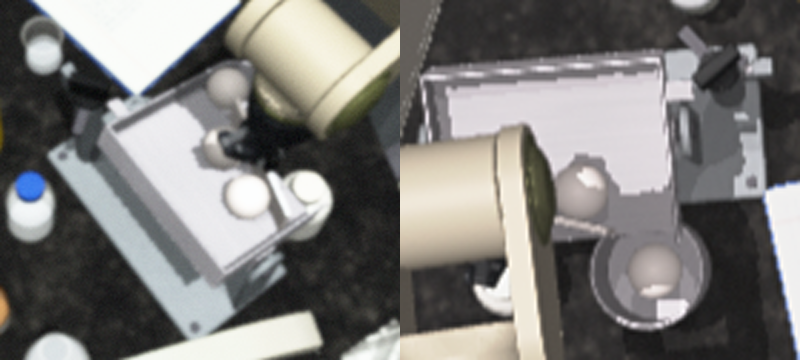

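One sphere is in the canister at right (655,270), and the others are rolling along the card at left (228,85) and (245,195). I press slightly more and wait.

```bash

python3 -m handwheel '[[[0,0,0.001,0],[0,0,0,0],[0,0,0,0],[0,0,0,0],[0,0,0,0]]]' >/dev/null
python3 -m handwheel '[[[0,0,0,0],[0,0,0,0],[0,0,0,0],[0,0,0,0],[0,0,0,0]]]' >/dev/null
python3 -m handwheel '[[[0,0,0,0],[0,0,0,0],[0,0,0,0],[0,0,0,0],[0,0,0,0]]]' >/dev/null
python3 -m handwheel '[[[0,0,0,0],[0,0,0,0],[0,0,0,0],[0,0,0,0],[0,0,0,0]]]' >/dev/null
python3 -m handwheel '[[[0,0,0,0],[0,0,0,0],[0,0,0,0],[0,0,0,0],[0,0,0,0]]]'
python3 tilt.py pics/p7.png
```

```text
time_s: 15.52
position: [0.5663, 0.2061, 0.2208]
tool_rot: [[0.209, 0.978, 0.0], [0.978, -0.209, 0.0], [0.0, 0.0, -1.0]]
ft_force: [0.0, 2.8, 4.1]
grip_width: 0.0126
t 15.52 p [0.5663 0.2061 0.2208] yaw 77.91 shift [ 0.0011 -0.0008 -0.0012] F [0.  2.8 4.1] T [ 0.8  -0.03  0.03] w 0.0126 q6 20.8
scene 289 tilt [0.364 0.156]
 in canister above .015: 332 0.5142496649669445
top 311 tilt [0.381 0.159]
 in canister above .015: 988 0.5170031612160156
```

View pics/p7.png

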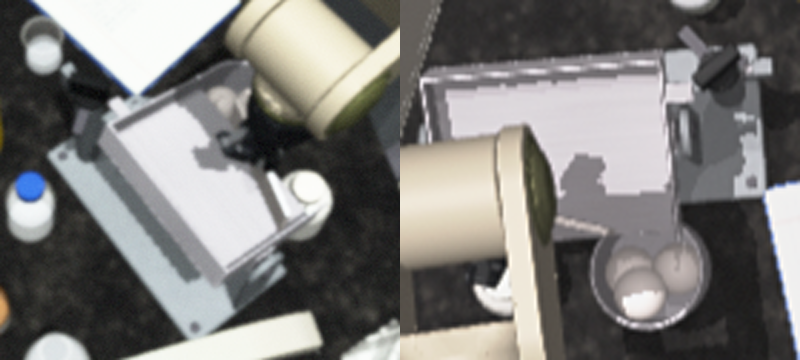

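All three spheres are in the canister, clustered at right (650,275), and the pan is empty. I raise slowly so the pan follows, then retreat.

```bash

python3 -m handwheel '[[[0,0,-0.002,0],[0,0,-0.003,0],[0,0,-0.003,0],[0,0,-0.003,0],[0,0,-0.003,0]]]' >/dev/null
python3 -m handwheel '[[[0,0,-0.003,0],[0,0,-0.003,0],[0,0,-0.003,0],[0,0,-0.003,0],[0,0,-0.003,0]]]' 
python3 -m handwheel '[[[0,0,-0.01,0],[0,0,-0.02,0],[0,0,-0.02,0],[0,0,-0.02,0],[0,0,-0.02,0]]]' 
python3 -m handwheel '[[[-0.02,-0.01,0,0],[-0.03,-0.015,0,0],[-0.03,-0.015,0,0],[-0.03,-0.015,0,0],[-0.03,-0.015,0,0]]]' 
python3 -m handwheel '[[[-0.03,-0.015,0,0],[-0.03,-0.008,0,0],[-0.036,0,0,0],[-0.036,0,0,-0.04],[-0.036,0,0,-0.05]]]' 
python3 -m handwheel '[[[-0.036,0,0,-0.05],[-0.036,0,0,-0.05],[-0.036,0,0,-0.05],[-0.036,0,0,0],[-0.036,0,0,0]]]' 
python3 -c "
from h import *
plan(.3839,-.2999,.25)"
```

```text
time_s: 16.45
position: [0.566, 0.206, 0.2496]
tool_rot: [[0.21, 0.978, -0.002], [0.978, -0.21, -0.0], [-0.001, -0.001, -1.0]]
ft_force: [0.2, 0.3, -1.9]
grip_width: 0.0127
time_s: 16.87
position: [0.566, 0.2061, 0.3414]
tool_rot: [[0.209, 0.978, -0.0], [0.978, -0.209, -0.0], [-0.0, -0.0, -1.0]]
ft_force: [-0.2, -0.5, -1.7]
grip_width: 0.0126
time_s: 17.28
position: [0.4671, 0.083, 0.3403]
tool_rot: [[0.209, 0.978, -0.0], [0.978, -0.209, -0.0], [-0.0, -0.0, -1.0]]
ft_force: [1.3, -0.9, -0.9]
grip_width: 0.0125
time_s: 17.7
position: [0.4111, -0.077, 0.3407]
tool_rot: [[0.118, 0.993, 0.001], [0.993, -0.118, -0.0], [-0.0, 0.001, -1.0]]
ft_force: [0.2, -0.5, 0.2]
grip_width: 0.013
time_s: 18.12
position: [0.4061, -0.2572, 0.3406]
tool_rot: [[-0.029, 1.0, 0.0], [1.0, 0.029, -0.0], [-0.0, 0.0, -1.0]]
ft_force: [1.4, 1.0, -0.7]
grip_width: 0.013
t 18.12 p [ 0.4061 -0.2572  0.3406] yaw 91.64 shift [-0.0421 -0.0234  0.0906] F [ 1.4  1.  -0.7] T [ 0.01 -0.05  0.03] w 0.013 q6 -48.1
```

```bash

python3 -m handwheel '[[[-0.02,-0.01,0,-0.006],[-0.02,-0.011,0.02,0],[-0.002,-0.002,0.03,0],[0,0,0.035,0],[0,0,0.035,0]]]' >/dev/null
python3 -m handwheel '[[[0,0,0.03,0],[0,0,0,0],[0,0,0,0]]]'
python3 -c "
from h import *
plan(.3839,-.2999,.150)
im,d=env.get_image('wrist');W=cam('wrist',d);cv2.imwrite('pics/w8.png',im[:,:,::-1])
R=(abs(W[...,0]-.384)<.04)&(abs(W[...,1]+.302)<.11)&(d>0)
for a,b in((.12,.145),(.095,.15),(.02,.052)):
  m=R&(W[...,2]>a)&(W[...,2]<b)
  if m.sum()>20: print(a,m.sum(),W[m].mean(0).round(4),rect(W[m]))
im,d=env.get_image('scene');W=cam('scene',d);cv2.imwrite('pics/s8.png',cv2.resize(im[80:220,270:430,::-1],(640,560),interpolation=2))
"
```

```text
time_s: 18.78
position: [0.385, -0.2981, 0.1902]
tool_rot: [[-0.035, 0.999, -0.001], [0.999, 0.035, 0.001], [0.002, -0.001, -1.0]]
ft_force: [0.2, -0.4, -0.3]
grip_width: 0.0124
t 18.78 p [ 0.385  -0.2981  0.1902] yaw 92.0 shift [-0.0018 -0.0011  0.0402] F [ 0.2 -0.4 -0.3] T [ 0.01 -0.01 -0.03] w 0.0124 q6 -53.7
0.12 28 [ 0.3836 -0.2297  0.1347] (array([ 383.5, -229.9]), array([5.4, 0.7]), 7.0)
0.095 38 [ 0.3836 -0.2297  0.1332] (array([ 383.5, -229.8]), array([5.4, 0.8]), 7.0)
0.02 1161 [ 0.3816 -0.2523  0.0429] (array([ 383.8, -284.6]), array([ 35.1, 132.9]), 1.4)
```

View pics/w8.png

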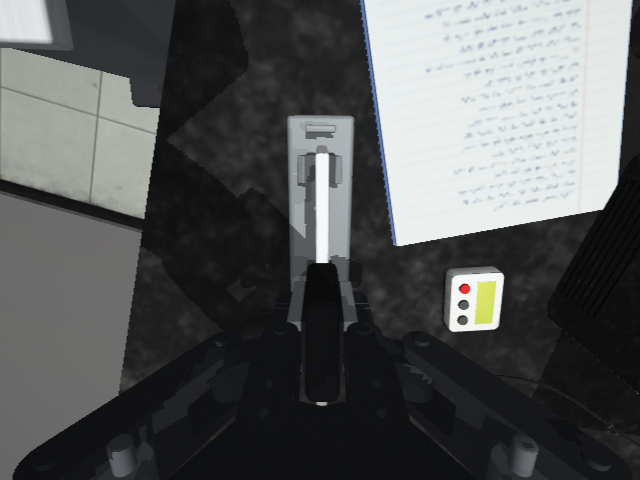

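The card hangs over the slot at (322,200), aligned with it. I check its tilt from the depth of the blade's top face.

```bash
python3 -c "
from h import *
for n in('wrist','scene'):
  im,d=env.get_image(n);W=cam(n,d)
  m=(d>0)&(abs(W[...,0]-.384)<.02)&(abs(W[...,1]+.30)<.1)&(W[...,2]>.155)&(W[...,2]<.182)&(im.min(-1)>120)
  P=W[m];print(n,m.sum())
  if m.sum()>9:
    print('y',P[:,1].min().round(4),P[:,1].max().round(4),'dz/dy',np.polyfit(P[:,1],P[:,2],1).round(3),'x vs y',np.polyfit(P[:,1]+.3,P[:,0],1).round(4))
    for a in(-.36,-.35,-.34,-.26,-.25,-.24,-.23): 
      q=P[abs(P[:,1]-a)<.005]; print(a,len(q),np.percentile(q[:,2],[50,95]).round(4) if len(q) else '')
"
```

```text
wrist 1484
y -0.3666 -0.2298 dz/dy [-0.012  0.171] x vs y [-0.0331  0.3864]
-0.36 15 [0.1742 0.1751]
-0.35 0 
-0.34 0 
-0.26 271 [0.1739 0.175 ]
-0.25 293 [0.1738 0.175 ]
-0.24 322 [0.1738 0.1748]
-0.23 191 [0.1735 0.1747]
scene 72
y -0.2809 -0.2281 dz/dy [-0.008  0.165] x vs y [-0.0173  0.3864]
-0.36 0 
-0.35 0 
-0.34 0 
-0.26 11 [0.1684 0.1706]
-0.25 11 [0.1674 0.1729]
-0.24 16 [0.1686 0.1737]
-0.23 11 [0.1674 0.1727]
```

The card is level. I lower it into the slot.

```bash

python3 -m handwheel '[[[-0.0017,-0.0013,0.015,0],[0,0,0.02,0],[0,0,0.012,0],[0,0,0,0],[0,0,0,0]]]'
python3 -m handwheel '[[[0,0,0.012,0],[0,0,0.012,0],[0,0,0.01,0],[0,0,0.006,0],[0,0,0,0]]]'
python3 -c "
from h import *
plan(.3839,-.2999,.0889)"
```

```text
time_s: 19.4
position: [0.3842, -0.3002, 0.1438]
tool_rot: [[-0.035, 0.999, 0.001], [0.999, 0.035, -0.001], [-0.001, 0.001, -1.0]]
ft_force: [1.0, -0.5, 0.2]
grip_width: 0.0128
time_s: 19.82
position: [0.384, -0.3001, 0.1031]
tool_rot: [[-0.035, 0.999, 0.0], [0.999, 0.035, -0.0], [-0.0, 0.0, -1.0]]
ft_force: [-0.1, 0.5, -2.3]
grip_width: 0.0127
t 19.82 p [ 0.384  -0.3001  0.1031] yaw 92.01 shift [ 0.0002 -0.0001  0.0142] F [-0.1  0.5 -2.3] T [ 0.03  0.12 -0.03] w 0.0127 q6 -54.0
```

```bash

python3 -m handwheel '[[[0,0,0.006,0],[0,0,0.005,0],[0,0,0.002,0],[0,0,0.001,0],[0,0,0,0]]]'
python3 -c "
from h import *
plan(.3839,-.2999,.0889)"
```

```text
time_s: 20.23
position: [0.3839, -0.2999, 0.0891]
tool_rot: [[-0.035, 0.999, 0.0], [0.999, 0.035, -0.0], [-0.0, 0.0, -1.0]]
ft_force: [-1.1, 0.9, 0.5]
grip_width: 0.0127
t 20.23 p [ 0.3839 -0.2999  0.0891] yaw 92.01 shift [ 0.     -0.      0.0002] F [-1.1  0.9  0.5] T [ 0.11  0.35 -0.1 ] w 0.0127 q6 -54.0
```

Seated at the original height. I release, rise straight up, back off and check.

```bash

python3 -m handwheel '[[[0,0,0,0],[0,0,0,0],[0,0,0,0],[0,0,0,0]]]' 50 40
python3 -m handwheel '[[[0,0,-0.01,0],[0,0,-0.02,0],[0,0,-0.036,0],[0,0,-0.036,0],[0,0,-0.036,0]]]' 
python3 -m handwheel '[[[0,-0.036,-0.02,0],[-0.02,-0.036,0,0],[-0.03,-0.03,0,0],[-0.036,0,0,0],[0,0,0,0]]]' 
python3 -c "
from h import *
plan(.384,-.3,.3);o=[]
for n in('scene','top'):
  im,d=env.get_image(n);W=cam(n,d);x,y,z=W[...,0],W[...,1],W[...,2]
  R=(abs(x-.384)<.04)&(abs(y+.302)<.09)&(d>0)
  for a,b in((.1,.125),(.06,.125)):
    m=R&(z>a)&(z<b);print(n,a,m.sum(),W[m].mean(0).round(4) if m.any() else '',rect(W[m]) if m.sum()>5 else '')
  Q=W[(d>0)&(z>.10)&(z<.118)&(x>.4)&(x<.6)&(y>.02)&(y<.19)];A=np.c_[2*Q[:,:2],np.ones(len(Q))];s=np.linalg.lstsq(A,(Q[:,:2]**2).sum(1),rcond=None)[0];print('can',s[:2])
  u=(x-.632)*.9956+(y-.187)*.0941;v=-(x-.632)*.0941+(y-.187)*.9956
  m=(d>0)&(abs(v)<.08)&(u>-.08)&(u<-.03)&(z>.1)&(z<.2);print('pan slope',np.polyfit(u[m],z[m],1).round(3))
  o.append(cv2.resize(im[100:420,200:480,::-1] if n=='scene' else im[130:350,165:455,::-1],(400,440),interpolation=2))
cv2.imwrite('pics/f9.png',np.hstack(o))"
```

```text
time_s: 20.57
position: [0.384, -0.3, 0.0889]
tool_rot: [[-0.035, 0.999, 0.0], [0.999, 0.035, -0.0], [-0.0, 0.0, -1.0]]
ft_force: [-0.3, 0.4, -0.1]
grip_width: 0.0425
time_s: 20.98
position: [0.3836, -0.2996, 0.2285]
tool_rot: [[-0.035, 0.999, -0.0], [0.999, 0.035, 0.0], [0.0, -0.0, -1.0]]
ft_force: [0.2, -0.9, -1.1]
grip_width: 0.0428
time_s: 21.4
position: [0.284, -0.3937, 0.2469]
tool_rot: [[-0.03, 1.0, 0.0], [1.0, 0.03, -0.003], [-0.003, 0.0, -1.0]]
ft_force: [0.4, 1.3, -0.7]
grip_width: 0.0426
t 21.4 p [ 0.284  -0.3937  0.2469] yaw 91.74 shift [ 0.0905  0.1028 -0.0533] F [ 0.4  1.3 -0.7] T [-0.01 -0.   -0.  ] w 0.0426 q6 -69.9
scene 0.1 78 [ 0.3856 -0.2992  0.1065] (array([ 385.2, -301.2]), array([49., 16.]), 90.0)
scene 0.06 249 [ 0.3864 -0.2958  0.0847] (array([ 385.2, -298.3]), array([144.1,  16. ]), 90.0)
can [0.51602709 0.10999116]
pan slope [-0.101  0.155]
top 0.1 104 [ 0.3845 -0.3018  0.1088] (array([ 384.3, -302.6]), array([13.9, 45.3]), 0.2)
top 0.06 216 [ 0.3851 -0.2977  0.0899] (array([ 384.6, -303.5]), array([ 14.5, 142.9]), 1.5)
can [0.51633054 0.10663948]
pan slope [-0.099  0.157]
```

View pics/f9.png

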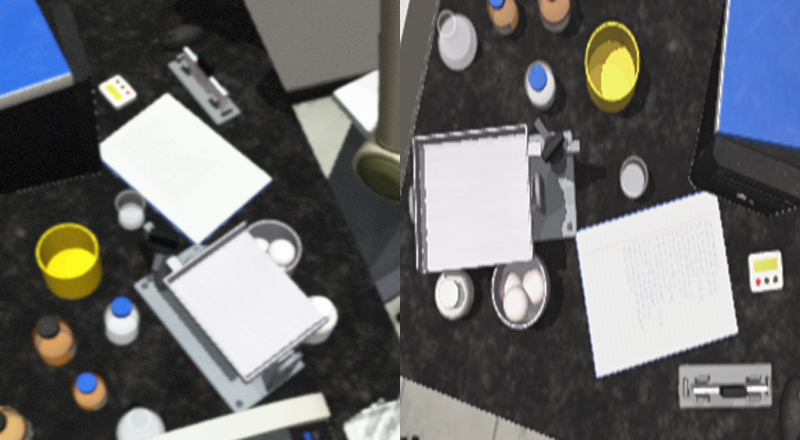

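The final view shows three spheres in the canister at right (520,290), the pan empty and back at rest, the card upright in its stand at (725,388), and the jar at (453,293). All as asked, so I hand in.

```bash
python3 -c "
from rig import env
print(env.close_job())"
```

```text
the job is handed in; nothing more can be done
None
```

The job is done and handed in at about 21.5 s of the 69 s allowed. I turned the catch about 0.92 rad clockwise, past its detent. I then closed off the pan's front with the card set about 18° aslant, leaving the gap on the canister's (-y) side. I pressed the pan to a tip angle of about 0.47 and held the card there until all three spheres had run into the canister. After that I let the pan rise and stood the card back in its stand.

**Last checks:**
- **Spheres:** all three are in the canister.
- **Pan:** back at rest, with its floor at a slope of -0.10.
- **Canister:** within 1 mm of where it started.
- **Card:** upright in its stand at its original height, with its position the same to within 2 mm.
- **Jar, beaker, timer and yellow pot:** they look unmoved in the pictures, but I did not measure them.

None of the checks failed. The two cameras differed from each other by up to 3 mm, both before and after the job.

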